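# Load the incubator and start it

### The job

Push the incubator tray that carries the low round jar fully home with the fingertips, then slide the thick cover on the roof fully shut, then press the start button right down and let go. Leave the tray with the square block standing out as it is, and neither grasp nor touch the jar or the block: the jar must ride in upright. Leave everything else on the bench alone.

Things in the scene. Friction and masses are not known exactly. Their poses are not given: they have to be found in the camera images.
- incubator: White benchtop incubator, fixed, at some yaw. Origin: bottom centre of the housing's front face; x points into the housing (away from the robot), y to its left, z up. Housing x 0 to 240, y -140 to 140, roof at z 112. Grey control pod of the same height on its right flank: x 20 to 220, y -216 to -141. Two trays side by side in its front; rails 7 high and a sliding cover on its roof.
- tray_left (a joint): Left tray (at y +66 of the incubator): distance in m by which it stands out. 0 = fully home; it can come out 0.110. It slides along the incubator's x against about 2 N of friction, stays where it is left, and has a hard stop at 0.
- tray_left_front (a point): Centre of the outer face of the left tray's front panel (panel 112 wide, 50 high, 10 thick; z 56 to 106, so this point is at z 81; at x -12 of the incubator when home). Behind the panel is a shallow steel tray: floor at z 63, walls 19 mm above the tray's underside.
- tray_right (a joint): Right tray (at y -66 of the incubator), same as the left.
- tray_right_front (a point): Centre of the outer face of the right tray's front panel, same as the left.
- cover (a joint): Thick grey sliding cover on the roof, 120 (x) x 115 (y) x 24 high, top at z 136, small glass pane on top. Value: m by which it is open. 0 = shut over the roof opening (its centre then at x 110, y -60 of the incubator); it opens towards the incubator's +y (left), up to 0.110. About 2 N of friction, stays where left, hard stop at 0.
- cover_left_face (a point): Centre of the cover's left (+y) face, 12 mm above the roof (z 124.5): the face to push on towards the incubator's -y (right) to shut it.
- start (a joint): Start button, white, round, diameter 30, upright in a black housing on top of the control pod (at x 105, y -178.5 of the incubator). Value: how far it is pressed, 0 to 0.006 m; a spring lifts it again, fully down takes 5 N. It counts as pressed from about 0.005 m.
- start_top (a point): Centre of the top of the start button; press straight down.
- jar: Low round glass jar with a black lid, diameter 40, 31 high, 60 g, standing loose in one of the two trays (either one), just behind the tray's front panel. Origin: centre of its underside.
- block: Square aluminium block 36 x 36 x 24 with four dark dots on top, standing loose in the other tray. Origin: centre of its underside.
- vial: Bystander: small amber glass jar with white cap, diameter 24, 45 high, standing on the incubator's roof near its back left corner.
- reagent: Bystander: glass bottle with blue cap, diameter 68, 150 high, on the bench left of the incubator.
- beaker: Bystander: open glass beaker, diameter 66, 75 high, on the bench at the left.
- screwdriver: Bystander: screwdriver lying on the bench between the robot and the incubator.
- wash: Bystander: white plastic bottle with a red cap, diameter 60, 140 high, on the bench at the right.
- tipbox: Bystander: closed blue plastic box 120 x 85 x 60 on the bench to the right.
- wrench: Bystander: steel wrench lying on the bench at the front right.
Mind the look-alikes: they are no part of the job. What is shaped like the block but yellow is not meant.

How it is judged:
By the outcome, as a careful person would: the job done as asked, in the order asked, and still so for the second after the job is handed in, with the robot touching nothing.
It also fails if it takes over 51 s, if anything falls off the work surface, if the arm or the gripper's body presses on something with over 40 N, if the wrist force passes 120 N, or if a joint passes its speed limit or range.

### The arm

A 6-joint arm with a two-finger parallel gripper is mounted at the origin on the work surface. World frame = base frame: x ahead of the robot, y to its left, z up, the work surface at z = 0. Lengths are in m, angles in rad, forces in N, time in s.
With the tool pointing down it reaches from about 0.325 to 0.9 m from the base axis. Payload 6.1 kg.
Tool frame: the origin (TCP) lies at the very end of the fingers, on their centre line; the grasp point (between the pads) lies 19 mm behind it (robot.grip_depth is the distance from the TCP to the grasp point, in m); z points along the fingers, y is the line along which they close (so a half turn about z gives the same grasp; the last joint's range is limited). The gripper opens to 87 mm and grips with 3 to 60 N. Pads are 19 mm wide; open, the fingers measure 117 mm over their backs; the gripper's body (75 mm by 190 mm) begins 51 mm behind the grasp point.
Start: joints at [-1.252, 0.22, 1.526, -0, 1.395, -0.126], TCP at [0.269, -0.564, 0.223] pointing down, gripper open.
Joint ranges: [-2.98, 2.98], [-0.91, 2.08], [0.09, 2.57], [-1.24, 4.39], [0.2, 2.65], [-2.68, 2.68]. Speed limits (rad/s): [2.57, 2.57, 3.01, 3.14, 3.14, 3.14].

### API

Orientations are given as a unit quaternion [w, x, y, z].
In Python, from plant import robot gives the robot as it stands. Calls block until the motion is done:
- robot.reach(position, orientation): joint-space move of the TCP to a pose.
- robot.line_to(position, v=0.15, ori=None): straight line of the TCP; ori=None keeps the orientation; v is the mean speed in m/s.
- robot.set_joints(angles): joint-space move.
- robot.grip(opening): finger opening in m; the grip force is fixed at half the most; returns when the fingers have stopped.
- robot.sleep(seconds).
- robot.inverse_kinematics(position, orientation): joint angles nearest the present ones, or None.
- robot.observe(): the state.
- robot.get_image(name): name is "scene" or "side" or "wrist"; returns the picture (420x560x3 uint8, red, green, blue); there is no depth.
- robot.camera_info(name): a dict with "fov_y" (degrees; the focal length in pixels is half the picture's height over the tangent of half this angle, whatever the lens; pixels are square), "cx", "cy" (the principal point, pixels), "pose" (4x4, takes a point from camera to world coordinates); the wrist camera has in their place "mount" (4x4, takes a point from camera to tool coordinates, whose origin is the TCP and whose axes are the flange's). Camera axes: x right, y up, looking along -z (the intrinsics and any distortion apply to the point x, -y, -z); pixel columns grow to the right and rows downward; lengths in m; the calibration is good to about 2 mm. A picture is of the moment at which its call begins: read the wrist's pose just before it. camera_info takes no time and is no camera call.
A pose or a line that the arm cannot do raises robot.IKError and nothing moves.
- robot.finish_job(): hands the job in; it is judged then, once.
The state is a dict: "time": time; "joints": joint angles; "dq": joint speeds; "tau": joint torques, N m; "position": TCP position; "orientation": TCP orientation; "force": force on the tool from outside, world axes, zero at the start; "ft_torque": the same for the moment, N m; "opening": finger opening in m; "gripper_force": force on a finger pad.
Only numpy, scipy, OpenCV 4.12 (cv2) and the standard library are available. Lean on these libraries where they do the work, as an engineer would, in place of code of your own. Each camera call takes 0.05 s, during which the arm holds its last target. There are 200 camera calls.

## Working session

There is one attempt and no reset: what is moved stays moved. The work goes in short steps, each a Python script; the robot and the scene stay as the last script left them, time stands still between calls to the robot, and variables do not carry over. Pictures are saved under pics/ and viewed, at most 10 in all, crops included, and the job is handed in when it is done.

```bash
mkdir -p pics; ls
python3 - <<'E'
from plant import robot
import cv2,numpy as np
np.set_printoptions(precision=4,suppress=True)
for n in("scene","side","wrist"):
    cv2.imwrite(f"pics/{n}0.png",robot.get_image(n)[:,:,::-1]); print(n,robot.camera_info(n))
o=robot.observe();print(o["time"],o["position"],o["orientation"],o["opening"],o["force"])
E
```

```text
pics
scene {'fov_y': 46.87166701016981, 'cx': 279.48465923426147, 'cy': 205.48627071832328, 'pose': array([[-0.2495, -0.8219,  0.512 ,  1.28  ],
       [ 0.9684, -0.214 ,  0.1284,  0.1197],
       [ 0.0041,  0.5279,  0.8493,  1.182 ],
       [ 0.    ,  0.    ,  0.    ,  1.    ]])}
side {'fov_y': 43.63441862200033, 'cx': 281.68167928752297, 'cy': 207.1658479484457, 'pose': array([[ 0.9017,  0.336 , -0.2721,  0.2125],
       [-0.4322,  0.6812, -0.5909, -0.892 ],
       [-0.0132,  0.6504,  0.7595,  1.2167],
       [ 0.    ,  0.    ,  0.    ,  1.    ]])}
wrist {'fov_y': 60.40270806019746, 'cx': 280.21232889843577, 'cy': 215.281262465767, 'mount': array([[-0.0006,  0.9611,  0.2763,  0.075 ],
       [ 1.    ,  0.0005,  0.0004, -0.0005],
       [ 0.0003,  0.2763, -0.9611, -0.1618],
       [ 0.    ,  0.    ,  0.    ,  1.    ]])}
0.15 [ 0.2688 -0.5637  0.2217] [-0.0007  0.9754  0.2206 -0.0001] 0.08678142068574102 [-0.1222  0.1653 -0.361 ]
```

View pics/scene0.png

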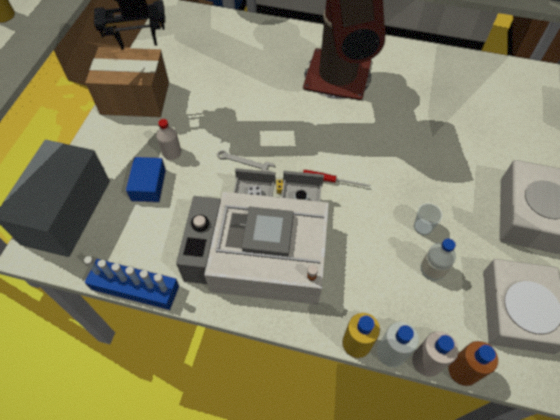

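View pics/side0.png

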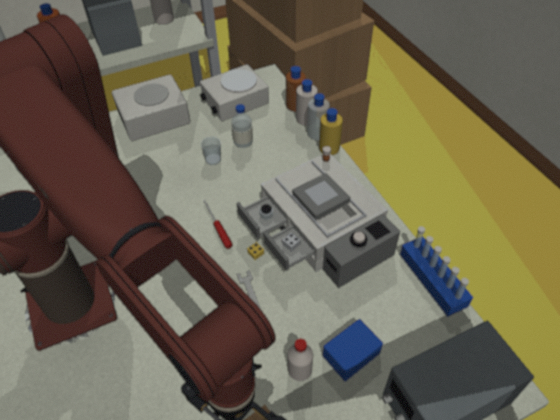

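```bash
cat > h.py <<'E'
from plant import robot
import cv2,numpy as np
np.set_printoptions(precision=4,suppress=True)
from scipy.spatial.transform import Rotation as R
def wpose(o):
    q=o["orientation"];T=np.eye(4);T[:3,:3]=R.from_quat([q[1],q[2],q[3],q[0]]).as_matrix();T[:3,3]=o["position"];return T
def ray(n,uv,P=None):
    c=robot.camera_info(n);P=c["pose"] if P is None else P@c["mount"]
    f=210/np.tan(np.radians(c["fov_y"]/2))
    d=P[:3,:3]@np.array([(uv[0]-c["cx"])/f,-(uv[1]-c["cy"])/f,-1]);return P[:3,3],d
def onz(n,uv,z,P=None):
    p,d=ray(n,uv,P);return p+d*(z-p[2])/d[2]
def proj(n,X,P=None):
    c=robot.camera_info(n);P=c["pose"] if P is None else P@c["mount"]
    f=210/np.tan(np.radians(c["fov_y"]/2)); q=P[:3,:3].T@(np.asarray(X)-P[:3,3]);return np.array([c["cx"]-f*q[0]/q[2],c["cy"]+f*q[1]/q[2]])
E
python3 - <<'E'
import cv2
from h import *
a=cv2.imread("pics/scene0.png")[155:305,170:350];b=cv2.imread("pics/side0.png")[140:300,225:415]
cv2.imwrite("pics/c1.png",cv2.resize(a,None,fx=4,fy=4,interpolation=cv2.INTER_CUBIC))
# rough
for n,uv,z in[("scene",(200,222),.13),("side",(359,238),.13),("scene",(301,195),.094),("side",(266,210),.094),("scene",(279,187),.024),("side",(256,250),.024)]:
    print(n,uv,onz(n,uv,z))
E
```

```text
scene (200, 222) [ 0.7429 -0.2197  0.13  ]
side (359, 238) [ 0.7361 -0.2299  0.13  ]
scene (301, 195) [0.5774 0.0028 0.094 ]
side (266, 210) [ 0.5708 -0.0084  0.094 ]
scene (279, 187) [ 0.5214 -0.0724  0.024 ]
side (256, 250) [ 0.5071 -0.0745  0.024 ]
```

View pics/c1.png

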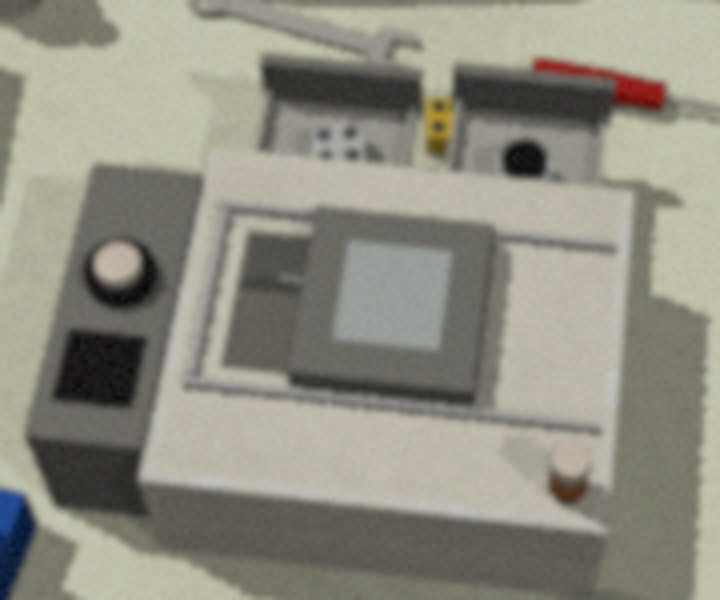

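Run:
```python
from h import *
for uv in[(222,192.5),(328,203),(205.7,275.5),(321,287)]: print(onz("scene",uv,.112))
C=[onz("scene",uv,.112) for uv in[(222,192.5),(328,203),(205.7,275.5),(321,287)]]
v=C[1]-C[0];psi=np.arctan2(-v[0],v[1]);print("psi",psi,np.linalg.norm(v), np.linalg.norm(C[2]-C[0]))
q=[0,np.cos(psi/2),np.sin(psi/2),0]
robot.reach([.60,-.09,.37],q)
o=robot.observe();T=wpose(o);im=robot.get_image("wrist");np.save("T1.npy",T);cv2.imwrite("pics/w1.png",im[:,:,::-1])
print(o["time"],o["position"])
```

```text
[ 0.634  -0.1992  0.112 ]
[0.5955 0.0786 0.112 ]
[ 0.8696 -0.1633  0.112 ]
[0.8291 0.1089 0.112 ]
psi 0.13757992064646696 0.2804177779689641 0.23826972354303672
2.2917 [ 0.5998 -0.0909  0.3696]
```

View pics/w1.png

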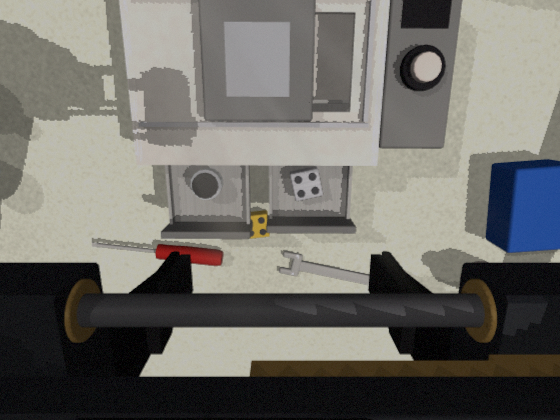

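Run:
```python
from h import *
T=np.load("T1.npy")
A=onz("wrist",(378,167),.112,T);B=onz("wrist",(134,165),.112,T)
v=B-A;psi=np.arctan2(-v[0],v[1]);O=(A+B)/2;print(A,B,psi,np.linalg.norm(v))
psi0=.1376
for name,O,ps in(("wrist",O,psi),):
  ex=np.array([np.cos(ps),np.sin(ps),0]);ey=np.array([-ex[1],ex[0],0])
  f=lambda p:np.array([(p-O)@ex,(p-O)@ey,p[2]])
  for n,uv,z in[("coverFL",(201,120),.136),("coverFR",(313,121),.136),("panelL topfront L",(163,236),.106),("panelL topfront R",(249,237),.106),("panelR",(354,231),.106),("jar",(205,184),.094),("block",(305,183),.087),("yel",(259,224),.024),("btn",(427,67),.13)]:
    p=onz("wrist",uv,z,T);print(name,n,p,f(p))
# button triangulation
def tri(obs):
  M=np.zeros((3,3));b=np.zeros(3)
  for n,uv,P in obs:
    p,d=ray(n,uv,P);d/=np.linalg.norm(d);Q=np.eye(3)-np.outer(d,d);M+=Q;b+=Q@p
  X=np.linalg.solve(M,b);return X,[proj(n,X,P)-uv for n,uv,P in obs]
s=(170+118/4,155+260/4)
print("btn",tri([("scene",s,None),("wrist",(427,67),T)]),tri([("scene",s,None),("wrist",(427,67),T),("side",(359,237),None)]))
j=(170+525/4,155+155/4)
print("jar",tri([("scene",j,None),("wrist",(205,184),T)]))
for uv in[(222,192.5),(328,203),(205.7,275.5),(321,287)]: print("scene corner",f(onz("scene",uv,.112)))
```

```text
[ 0.6277 -0.2017  0.112 ] [0.5915 0.08   0.112 ] 0.12770337290024217 0.283932539056585
wrist coverFL [0.6539 0.0016 0.136 ] [0.0519 0.0563 0.136 ]
wrist coverFR [ 0.6689 -0.1161  0.136 ] [ 0.0518 -0.0624  0.136 ]
wrist panelL topfront L [0.5061 0.0443 0.106 ] [-0.0893  0.1174  0.106 ]
wrist panelL topfront R [ 0.5193 -0.0622  0.106 ] [-0.0897  0.0102  0.106 ]
wrist panelR [ 0.5448 -0.1906  0.106 ] [-0.0808 -0.1204  0.106 ]
wrist jar [ 0.5763 -0.0003  0.094 ] [-0.0253  0.0643  0.094 ]
wrist block [ 0.5929 -0.1227  0.087 ] [-0.0244 -0.0592  0.087 ]
wrist yel [ 0.5117 -0.071   0.024 ] [-0.0985  0.0024  0.024 ]
wrist btn [ 0.7383 -0.2249  0.13  ] [ 0.1067 -0.1791  0.13  ]
btn (array([ 0.7381, -0.2235,  0.1311]), [array([-0.3601, -0.1612]), array([-0.9838, -0.1421])]) (array([ 0.738 , -0.2249,  0.1284]), [array([-0.7284,  0.2386]), array([-0.7005,  0.4087]), array([-0.4068, -0.2686])])
jar (array([0.5754, 0.0011, 0.095 ]), [array([-0.6489,  0.2984]), array([-1.3871,  0.7405])])
scene corner [ 0.0066 -0.1404  0.112 ]
scene corner [0.0038 0.1401 0.112 ]
scene corner [ 0.2448 -0.1347  0.112 ]
scene corner [0.2393 0.1404 0.112 ]
```

```bash
cat >> h.py <<'E'
psi=.130;O=np.array([.6110,-.0608,0])
ex=np.array([np.cos(psi),np.sin(psi),0]);ey=np.array([-ex[1],ex[0],0])
W=lambda x,y,z:O+ex*x+ey*y+np.array([0,0,z])
inc=lambda p:np.array([(p-O)@ex,(p-O)@ey,p[2]])
Q=[0,np.cos(psi/2),np.sin(psi/2),0]
def F():
    return np.array(robot.observe()["force"])
E
python3 - <<'E'
from h import *
robot.grip(0.0)
robot.reach(W(-.16,.065,.20),Q)
robot.line_to(W(-.16,.065,.084),v=.2)
o=robot.observe();print(o["time"],inc(o["position"]))
f0=F()
robot.line_to(W(-.103,.065,.084),v=.1)
print(inc(robot.observe()["position"]),(F()-f0)@ex)
robot.line_to(W(-.04,.065,.084),v=.06)
print(inc(robot.observe()["position"]),(F()-f0)@ex)
x=-.04
while x<-.008:
    x+=.002;robot.line_to(W(x,.065,.084),v=.03)
    f=(F()-f0)@ex;print(round(x,4),inc(robot.observe()["position"])[0],f)
    if f<-15:break
T=wpose(robot.observe());
robot.line_to(W(x-.05,.065,.084),v=.15)
robot.line_to(W(x-.05,.065,.30),v=.25)
o=robot.observe();np.save("T2.npy",wpose(o));cv2.imwrite("pics/w2.png",robot.get_image("wrist")[:,:,::-1]);print(o["time"])
E
```

```text
5.5583 [-0.1587  0.0644  0.0852]
[-0.1031  0.0651  0.0841] -0.08509818439525643
[-0.0397  0.0647  0.0842] -0.3653906341864781
-0.038 -0.03803205652622945 -0.6758139001365866
-0.036 -0.03595371737400978 -2.7758682711467566
-0.034 -0.033856995895955706 -1.6374037570028854
-0.032 -0.031812116571611065 -1.5640811704304458
-0.03 -0.029796005555831076 -0.4147682590262556
-0.028 -0.027811063576390488 -0.24671958161025387
-0.026 -0.025768073333549402 -0.9882232484845919
-0.024 -0.02376847239748111 -0.5524398545749136
-0.022 -0.02238307305570399 -4.962619724192304
-0.02 -0.022328380963937564 -12.543759977141429
-0.018 -0.02233652868238716 -21.227645618251234
11.725
```

View pics/w2.png

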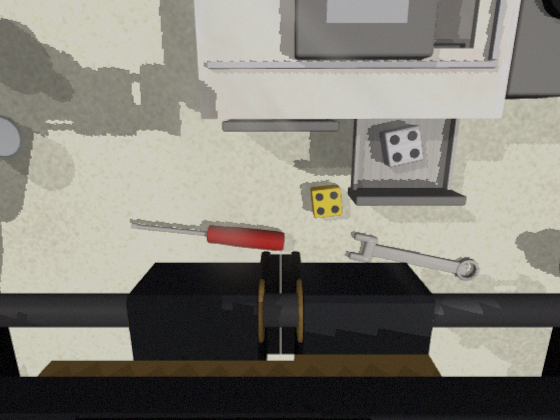

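Run:
```python
from h import *
print("vial",inc(onz("scene",(312.5,269),.15)),"btn",inc(np.array([.7381,-.2242,.13])),W(.105,-.1785,.13))
x0=.10
robot.reach(W(x0,.105,.25),Q)
robot.line_to(W(x0,.105,.121),v=.15)
o=robot.observe();print(o["time"],inc(o["position"]));f0=F();print(f0)
robot.line_to(W(x0,.08,.121),v=.1);print(inc(robot.observe()["position"]),(F()-f0))
robot.line_to(W(x0,.03,.121),v=.06);print(inc(robot.observe()["position"]),(F()-f0)@ey)
y=.03
while y>-.004:
    y-=.002;robot.line_to(W(x0,y,.121),v=.03)
    f=(F()-f0)@ey;print(round(y,4),inc(robot.observe()["position"])[1],f)
    if f>15:break
robot.line_to(W(x0,y+.03,.121),v=.15)
robot.line_to(W(x0,y+.03,.22),v=.25)
cv2.imwrite("pics/s2.png",cv2.resize(robot.get_image("scene")[155:305,170:350,::-1],None,fx=3,fy=3))
print(robot.observe()["time"])
```

```text
vial [0.2122 0.1153 0.15  ] btn [ 0.1048 -0.1785  0.13  ] [ 0.7383 -0.2242  0.13  ]
13.5333 [0.1009 0.1048 0.1227]
[-0.3574 -0.4983  0.5192]
[0.1001 0.0788 0.1213] [ 0.0348 -0.058  -0.1607]
[0.0998 0.0296 0.121 ] -0.277058387172892
0.028 0.02801880242654856 0.647990755874889
0.026 0.026153736336121176 2.1475134040490054
0.024 0.023865655467617958 2.392507468111375
0.022 0.02170328404961553 1.607707162779473
0.02 0.019673914735097005 1.7087161423806112
0.018 0.017708685671400708 1.1037580960297853
0.016 0.015740307841383173 1.300277740660221
0.014 0.013721323766669343 1.2699300086880276
0.012 0.011767592277867207 2.3321606311597156
0.01 0.00972648944466696 1.5255149130073913
0.008 0.007721641078998476 1.724099536965399
0.006 0.006376078595877115 4.930011708858692
0.004 0.0063092301981536765 9.18477176582791
0.002 0.006257961446526076 14.06329728121143
-0.0 0.006222413910211565 20.043485260292158
19.6167
```

Run:
```python
from h import *
robot.reach(W(.105,-.1785,.20),Q)
robot.line_to(W(.105,-.1785,.137),v=.1);robot.sleep(.2)
f0=F();z=.137;n=0
while z>.112:
    z-=.001;robot.line_to(W(.105,-.1785,z),v=.02)
    f=(F()-f0)[2];print(round(z,4),robot.observe()["position"][2],f)
    if f>16:break
robot.sleep(.3);print(F()-f0)
robot.line_to(W(.105,-.1785,.30),v=.12)
robot.reach(W(-.10,-.10,.38),Q);robot.sleep(.2)
o=robot.observe();cv2.imwrite("pics/w3.png",robot.get_image("wrist")[:,:,::-1])
cv2.imwrite("pics/s3.png",cv2.resize(robot.get_image("scene")[155:305,170:350,::-1],None,fx=4,fy=4))
print(o["time"])
```

```text
0.136 0.13609185211453279 0.6797020905221228
0.135 0.13479007510544858 0.5169145701791996
0.134 0.13427653580737503 2.3685767892352247
0.133 0.13327696671148684 3.913202730950378
0.132 0.13216959792701416 3.094380678645825
0.131 0.13117105123279066 3.4445973524125213
0.13 0.13013114534015238 4.397849713635692
0.129 0.12915811342444808 4.460485470777071
0.128 0.12846138138994995 6.241127057931594
0.127 0.12836601628729444 9.778963727311561
0.126 0.12834758441233485 12.300325141965606
0.125 0.1282756817106682 16.739904624437973
[-6.1586  2.1755 15.1178]
27.4833
```

View pics/s3.png

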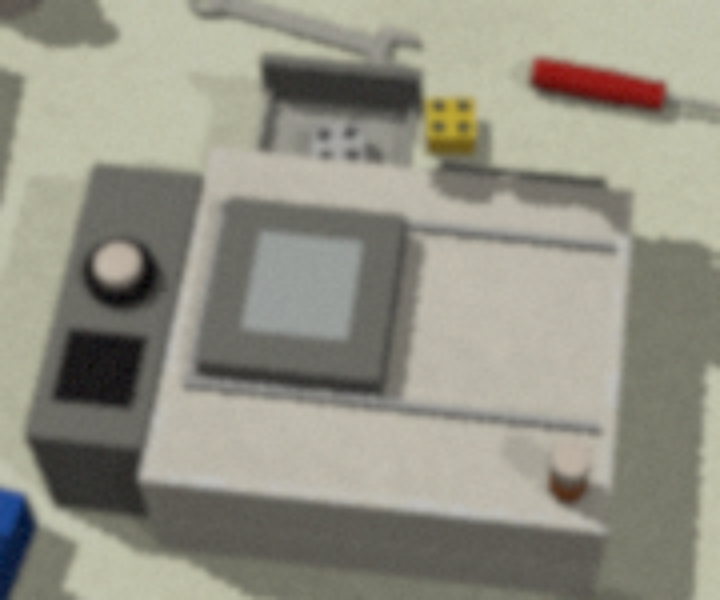

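The picture shows the left tray home (panel at about (520,175)), the cover shut (left edge at about column 400) and the button up again at (118,262). The block's tray, the vial and the other items have not moved. The button travelled 6 mm (z .1343 to .1283) before its stop.

```bash
python3 -c "
from plant import robot
print(robot.finish_job())"
```

```text
the job is handed in; nothing more can be done
None
```

I pushed the jar's tray (the left one) fully home, then slid the cover shut, then pressed the start button its full 6 mm and let go, and handed the job in at about 27.5 s; I couldn't see the jar inside the closed tray, so I haven't confirmed it stayed upright.

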